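# Shift the caddies in the sliding spice tray

## Robot

A 7-joint arm with a two-finger parallel gripper is mounted at the origin on the work surface. World frame = base frame: x ahead of the robot, y to its left, z up, the work surface at z = 0. Lengths are in mm, angles in degrees, forces in N, time in s.
With the tool pointing down it reaches from about 425 to 925 mm from the base axis. Payload 6.8 kg.
Tool frame: the origin (TCP) lies at the very end of the fingers, on their centre line; the grasp point (between the pads) lies 19 mm behind it (robot.tcp_to_grasp is the distance from the TCP to the grasp point, in mm); z points along the fingers, x is the direction in which the jaws open and shut, and the axes are right-handed (so a half turn about z gives the same grasp; the last joint's range is limited). The gripper opens to 85 mm and grips with 20 to 120 N. Pads are 22 mm wide; open, the fingers measure 114 mm over their backs; the gripper's body (76 mm by 85 mm) begins 54 mm behind the grasp point. The pads swing forward as they close: fully open they stand 13 mm farther back than shut.
Start: joints at [-69.907, 27.33, 1.283, 89.118, -0.659, 63.558, -4.761], TCP at [298.938, 605.213, 231.308] pointing down, gripper open.
Joint ranges: [-169.35, 169.35], [-19.33, 120.38], [-80.79, 83.38], [13.8, 139.57], [-78.32, 258.32], [9.67, 109.79], [-169.56, 169.56]. Speed limits (degrees/s): [136.94, 136.94, 180, 180, 180, 180, 180].

## Interface

Orientations are given as [roll, pitch, yaw] about the fixed x, y, z axes, in that order (R = Rz(yaw) Ry(pitch) Rx(roll)).
In Python, from workcell import robot, vision, job gives the robot as it stands.
- The arm moves only by the tool play_rows, never from a script. Its argument "moves" is a list of rows, each a list of 3 entries, a list of its own where there are three numbers: the shift along the tool's x, y, z in mm, then the turn, a rotation vector about the tool's x, y, z in degrees, then the finger opening in mm, from 0 to 85.4. In form: [[[dx, dy, dz], [wx, wy, wz], hand], ...]. A call has 1 to 5 rows; each row is the pose to reach, as a shift and turn from the pose commanded when the call began, along the tool's axes at that moment; what a row does not reach only later rows make up. A row lasts 1/10 s, in which the tool goes at most 50 mm and 8.59 degrees, less where a joint would pass 70% of its speed; a pose out of reach is approached as far as the arm can. A call with a gripper value outside its range is refused whole. The fingers move at their own pace and stop on an object; "grip_force" is the grip in N (left out, the last holds). Time passes only in rows, so rows that repeat a pose let the fingers close. It gives the time, the measured TCP pose, the force and the opening at its end, in the units of the state.
- robot.get_state(): the state, without advancing time (a new reading comes with each control period).
- vision.snapshot(name): name is "side" or "top" or "wrist"; returns a dict with "frame" (400x640x3 uint8, blue, green, red), "intrinsics" (3x3 intrinsics, pixels), "rvec" (rotation vector, rad) and "tvec" (3), from world to camera coordinates, as OpenCV has them; the wrist camera has in their place "T_tool_cam" (4x4, takes a point from camera to tool coordinates, whose origin is the TCP and whose axes are the tool frame's). Camera axes: x right, y down, z forward; pixel columns grow to the right and rows downward; lengths in mm; the calibration is good to about 2 mm. A picture is of the moment at which its call begins: read the wrist's pose just before it. There is no depth.
- job.hand_in(): hands the job in, once; it reports no verdict.
The state is a dict: "time": time; "q": joint angles; "qvel": joint speeds; "effort": joint torques, N m; "tcp_pos": TCP position; "tool_rot": TCP orientation; "ft_force": force on the tool from outside, world axes, zero at the start; "torque": the same for the moment, N m; "finger_gap": finger opening in mm.
Only numpy, scipy, OpenCV 4.12 (cv2) and the standard library are available. Lean on these libraries where they do the work, as an engineer would, in place of code of your own. Each camera call takes 0.05 s, during which the arm holds its last target.

## Task

In the dark wooden tray on the cart, slide the orange-lidded caddy into the empty corner, then slide the blue-lidded caddy into the corner that the orange one has left. Slide them flat along the tray without lifting them, square in their corners, leave the white-lidded caddy in its corner, and let go.

Things in the scene. Friction and masses are not known exactly. Their poses are not given: they have to be found in the camera images.
- tray: Dark wooden tray, fixed, at any yaw: 172 x 172 mm, walls 8 mm thick and 26 mm high, waxed floor 6 mm thick, inside 156 x 156 mm, no dividers. Four caddy places in a 2 x 2 square, centred 39 mm from the middle along its x and y; (-39, -39) is empty, three hold caddies (5 mm play to walls, 10 mm between caddies). Origin: centre of underside, on the cart top; z up, x, y parallel to its sides.
- orange_caddy: orange caddy: aluminium box 66 x 66 x 20 mm, orange lid 68 x 68 mm (top 26 mm above underside), orange square knob 20 x 20 mm mid-lid (26 to 56 mm above underside), sides parallel to the lid's. Loose, 0.13-0.25 kg, slides easily. Origin: centre of underside; z up, x, y along lid sides (and the tray's within 2 degrees). Starts beside the empty place: tray (39, -39) or (-39, 39) mm.
- blue_caddy: blue caddy: aluminium box 66 x 66 x 20 mm, blue lid 68 x 68 mm (top 26 mm above underside), blue square knob 20 x 20 mm mid-lid (26 to 56 mm above underside), sides parallel to the lid's. Loose, 0.13-0.25 kg, slides easily. Origin: centre of underside; z up, x, y along lid sides (and the tray's within 2 degrees). Starts opposite the empty place: tray (39, 39) mm.
- white_caddy: white caddy: aluminium box 66 x 66 x 20 mm, white lid 68 x 68 mm (top 26 mm above underside), white square knob 20 x 20 mm mid-lid (26 to 56 mm above underside), sides parallel to the lid's. Loose, 0.13-0.25 kg, slides easily. Origin: centre of underside; z up, x, y along lid sides (and the tray's within 2 degrees). Starts in the other place beside the empty one.
There are look-alikes about, which are no part of the job. Of the things that look like the blue_caddy, the smaller one is meant. Several things have the shape of the orange_caddy; the one meant has the colours described above.

How it is judged (in metres and radians):
On the way, in this order (a step that is already met when the one before it is completed fails the run):
1. the orange caddy is in the corner that was empty, the blue one still in its own (x of orange_caddy in the frame of tray between -0.054 and -0.024 m and y of orange_caddy in the frame of tray between -0.054 and -0.024 m and angle between the x axis of each of orange_caddy, blue_caddy and the x axis of tray, either way round below 0.2 rad and x of blue_caddy in the frame of tray between 0.024 and 0.054 m and y of blue_caddy in the frame of tray between 0.024 and 0.054 m), for 0.2 s.
2. the blue caddy is in the corner that the orange one left (x of orange_caddy in the frame of tray between -0.054 and -0.024 m and y of orange_caddy in the frame of tray between -0.054 and -0.024 m and angle between the x axis of orange_caddy and the x axis of tray, either way round below 0.2 rad and (((x of blue_caddy in the frame of tray between 0.024 and 0.054 m and y of blue_caddy in the frame of tray between -0.054 and -0.024 m and angle between the x axis of blue_caddy and the x axis of tray, either way round below 0.2 rad) and (x of white_caddy in the frame of tray between -0.054 and -0.024 m and y of white_caddy in the frame of tray between 0.024 and 0.054 m and angle between the x axis of white_caddy and the x axis of tray, either way round below 0.2 rad)) or ((x of blue_caddy in the frame of tray between -0.054 and -0.024 m and y of blue_caddy in the frame of tray between 0.024 and 0.054 m and angle between the x axis of blue_caddy and the x axis of tray, either way round below 0.2 rad) and (x of white_caddy in the frame of tray between 0.024 and 0.054 m and y of white_caddy in the frame of tray between -0.054 and -0.024 m and angle between the x axis of white_caddy and the x axis of tray, either way round below 0.2 rad)))), for 0.2 s.
At the end, for the whole second after the job is handed in: The orange caddy stands in the corner that was empty, the blue caddy in the corner the orange one left and the white caddy in its own corner: each within 15 mm of its place's centre along both tray axes, square to the tray within 11 degrees, down on the tray floor (within 6 mm) and at rest (all of step 2 and linear speed of each of orange_caddy, blue_caddy, white_caddy below 0.02 m/s and z of each of orange_caddy, blue_caddy, white_caddy in the frame of tray below 0.012 m); the robot touches nothing.
It fails at once if a caddy is lifted more than 14 mm off the tray floor (z of any of orange_caddy, blue_caddy, white_caddy in the frame of tray above 0.02 m).
It fails at once if the white caddy is moved more than 20 mm (distance of white_caddy from where it was at the start of the episode above 0.02 m).
It also fails if it takes over 42 s, if anything falls off the work surface, if the arm or the gripper's body presses on something with over 40 N, if the wrist force passes 120 N, or if a joint passes its speed limit or range.

## Working session

There is one attempt and no reset: what is moved stays moved. The work goes in short steps, Python scripts to look and compute and a tool call to move; the robot and the scene stay as the last step left them, time stands still between calls to the robot, and variables do not carry over. Pictures are saved under pics/ and viewed, and the job is handed in when it is done.

Besides the shell and the picture viewer there is one more tool, called after "Request:" in YAML: its name, and indented under it one key for each argument. play_rows: Moves the arm, as the interface text tells. Its arguments: {"type":"object","properties":{"moves":{"type":"array","items":{"type":"array"}},"grip_force":{"type":"number"}},"required":["moves"]}

```bash
ls; mkdir -p pics; python3 - <<'E'
from workcell import robot, vision, job
import cv2
s=robot.get_state(); print({k:s[k] for k in ('time','tcp_pos','tool_rot','finger_gap','ft_force')}, robot.tcp_to_grasp)
import pickle
D={}
for n in ("side","top","wrist"):
    d=vision.snapshot(n); D[n]=d; cv2.imwrite(f"pics/{n}0.png",d["frame"])
pickle.dump((s,D),open("d0.pkl","wb"))
for n in D: print(n,{k:v for k,v in D[n].items() if k!='frame'})
E
```

```text
pics
{'time': 0.0, 'tcp_pos': array([298.71411891, 604.65924687, 230.35335043]), 'tool_rot': array([1.79992503e+02, 1.01270481e-01, 6.37113510e+01]), 'finger_gap': 85.1710855435046, 'ft_force': array([ 0.27456785, -0.92934928,  0.14297975])} 18.700000000000003
side {'intrinsics': array([[363.65758247,   0.        , 317.55062385],
       [  0.        , 363.65758247, 200.06295978],
       [  0.        ,   0.        ,   1.        ]]), 'rvec': array([ 2.22971121, -0.73694553,  0.3038711 ]), 'tvec': array([-398.46584188,  286.14091472,  402.47395079])}
top {'intrinsics': array([[377.67875973,   0.        , 324.70279115],
       [  0.        , 377.67875973, 203.81206548],
       [  0.        ,   0.        ,   1.        ]]), 'rvec': array([ 2.15818618, -2.11666051,  0.18691486]), 'tvec': array([ 22.38114909, 539.01270471, 616.00641275])}
wrist {'intrinsics': array([[282.94635499,   0.        , 319.06648463],
       [  0.        , 282.94635499, 200.75763515],
       [  0.        ,   0.        ,   1.        ]]), 'T_tool_cam': array([[ 9.99999584e-01,  5.54283752e-04, -7.24957476e-04,
        -1.50997336e+00],
       [-3.31737345e-04,  9.60855483e-01,  2.77049871e-01,
        -6.97632991e+01],
       [ 8.50143607e-04, -2.77049515e-01,  9.60855267e-01,
        -1.41322413e+02],
       [ 0.00000000e+00,  0.00000000e+00,  0.00000000e+00,
         1.00000000e+00]])}
```

View pics/top0.png

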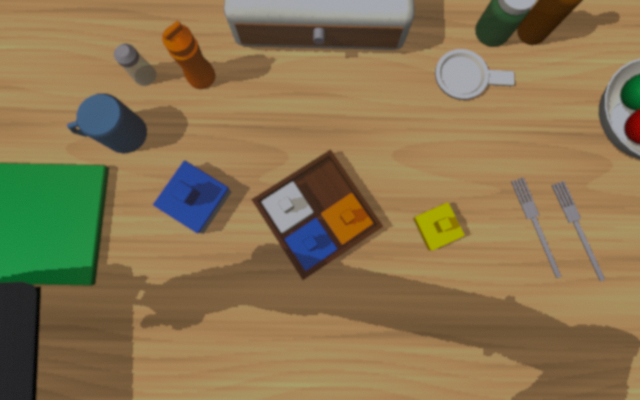

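View pics/side0.png

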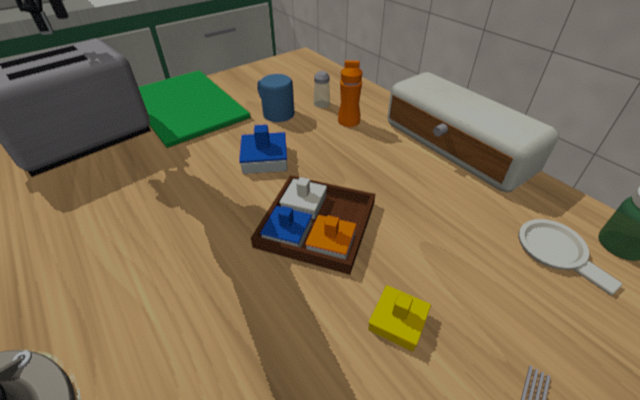

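View pics/wrist0.png

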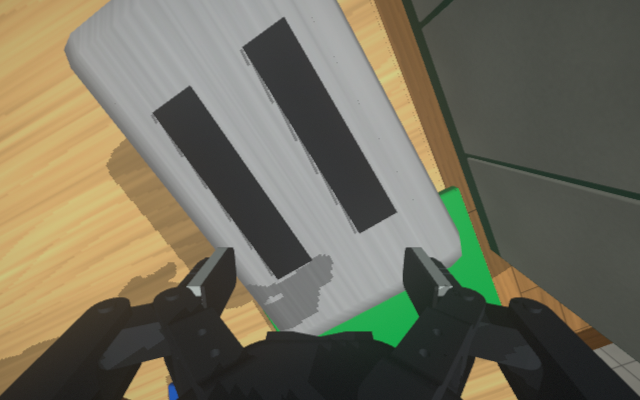

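Candidates in the top view:
- **Blue caddy:** the tray one at (310,242), or the larger one outside at (192,195). I choose the smaller one in the tray.
- **Orange caddy:** the tray one at (347,218), the yellow one at (440,226), or the orange bottle at (190,55). I choose the orange-lidded one in the tray.
- **White caddy:** (287,207).

The empty place is at about (325,180). Next is a close crop to check.

```bash
python3 - <<'E'
import pickle,cv2
s,D=pickle.load(open("d0.pkl","rb"))
a=D["top"]["frame"][145:285,240:395]; cv2.imwrite("pics/topc.png",cv2.resize(a,None,fx=5,fy=4.28*5/4.28*0+4.2,interpolation=cv2.INTER_CUBIC) if 0 else cv2.resize(a,(155*4,140*4),interpolation=cv2.INTER_CUBIC))
a=D["side"]["frame"][165:285,240:390]; cv2.imwrite("pics/sidec.png",cv2.resize(a,(150*4,120*4),interpolation=cv2.INTER_CUBIC))
E
```

```text
(no output)
```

View pics/topc.png

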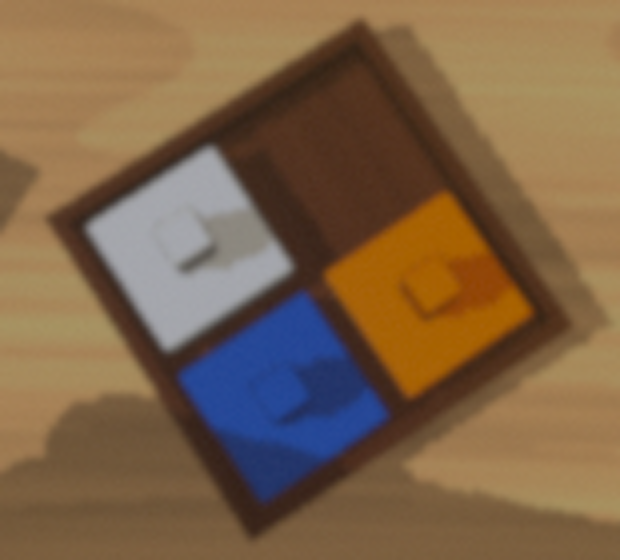

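View pics/sidec.png

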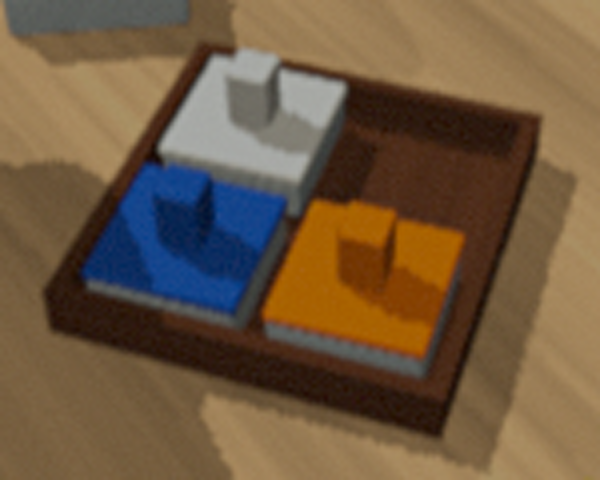

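```bash
cat > h.py <<'E'
import numpy as np,cv2
def P(d): 
    R=cv2.Rodrigues(d["rvec"])[0]; return d["intrinsics"]@np.hstack([R,np.asarray(d["tvec"]).reshape(3,1)])
def tri(d1,p1,d2,p2):
    X=cv2.triangulatePoints(P(d1),P(d2),np.array(p1,float).T,np.array(p2,float).T); return (X[:3]/X[3]).T
def onz(d,p,z):
    R=cv2.Rodrigues(d["rvec"])[0]; C=-R.T@np.asarray(d["tvec"]).ravel()
    r=(R.T@np.linalg.inv(d["intrinsics"])@np.c_[np.array(p,float),np.ones(len(p))].T).T
    return C+r*((z-C[2])/r[:,2])[:,None]
def un(p,off,k=4): return (np.array(p,float)+.5)/k-.5+np.array(off)
E
python3 - <<'E'
import pickle; from h import *
np.set_printoptions(precision=1,suppress=True)
s,D=pickle.load(open("d0.pkl","rb"))
T,S=D["top"],D["side"]
g={'rim WSEN':([(55,218),(253,537),(568,325),(362,22)],[(205,45),(48,295),(443,405),(538,118)]),
'blue':([(178,377),(262,500),(390,412),(302,293)],[(147,165),(84,275),(238,308),(285,205)]),
'orange':([(325,270),(407,398),(534,315),(447,192)],[(308,200),(265,322),(422,357),(464,236)]),
'white':([(85,228),(168,353),(295,270),(213,146)],[(213,57),(160,155),(298,195),(347,85)])}
for k,(a,b) in g.items():
    a=un(a,(240,145)); b=un(b,(240,165))
    X=tri(T,a,S,b); print(k); print(X, X.mean(0))
    Y=onz(T,a,X[:,2].mean()); e=Y-np.roll(Y,1,axis=0); print('top-only ctr',Y.mean(0),'sides',np.linalg.norm(e,axis=1),'ang',np.degrees(np.arctan2(e[:,1],e[:,0]))%90)
E
```

```text
rim WSEN
[[548.1 161.3  25.4]
 [408.9  68.2  22.6]
 [504.9 -70.8  20.4]
 [642.8  24.5  25. ]] [526.2  45.8  23.4]
top-only ctr [525.9  46.2  23.4] sides [167.  168.2 168.4 168.3] ang [34.7 33.8 34.7 34.2]
blue
[[478.1 102.5  30.1]
 [424.8  64.5  27.6]
 [464.    9.2  31.1]
 [516.3  49.3  25.1]] [470.8  56.4  28.5]
top-only ctr [470.1  56.7  28.5] sides [66.2 65.3 67.8 65.6] ang [35.5 36.1 35.3 37.5]
orange
[[524.3  40.   31.4]
 [471.    1.3  24.8]
 [507.8 -54.1  30.8]
 [562.7 -15.1  30.7]] [516.5  -7.   29.4]
top-only ctr [516.4  -6.9  29.4] sides [65.4 67.4 67.7 67.4] ang [34.  33.5 34.  35.4]
white
[[543.2 146.8  30. ]
 [488.5 107.9  26.2]
 [526.6  52.9  22.2]
 [581.6  90.7  31.1]] [535.   99.6  27.4]
top-only ctr [534.7  99.9  27.4] sides [68.4 68.  67.3 68. ] ang [34.7 35.4 34.7 34.5]
```

The crop confirms a small blue lid, an orange lid and a white lid in the tray. The tray centre is about (526,46) at yaw 34.4°, standing on z=0. Tray x is e2=(-.565,.825) and tray y is -e1. Orange is at tray (-39,39), so it slides along +e1. Blue then slides along -e2.

```bash
cat > plan.py <<'E'
import sys,numpy as np
from scipy.spatial.transform import Rotation as Ro
from workcell import robot
s=robot.get_state()
R=Ro.from_euler('xyz',s['tool_rot'],degrees=True)
t=np.array([float(v) for v in sys.argv[1:4]]); yaw=float(sys.argv[4])
Rt=Ro.from_euler('xyz',[180,0,yaw],degrees=True)
np.set_printoptions(precision=1,suppress=True)
print(s['time'],s['tcp_pos'],s['tool_rot'],s['finger_gap'],s['ft_force'])
print('shift',R.inv().apply(t-s['tcp_pos']),'turn',(R.inv()*Rt).as_rotvec(degrees=True))
E
python3 plan.py 516.5 -7 140 34.4
```

```text
0.15 [298.8 604.8 230.6] [180.    0.1  63.7] 85.40348664980996 [ 0.1 -0.1 -0.2]
shift [-452.   466.1   91.2] turn [ 0.   0.1 29.3]
```

Request:
play_rows:
  moves:
    - [[-34, 35, 0], [0, 0, 7], 50]
    - [[-68, 70, 0], [0, 0, 14], 50]
    - [[-102, 105, 0], [0, 0, 21], 50]
    - [[-136, 140, 0], [0, 0, 28], 50]
    - [[-170, 175, 0], [0, 0, 29.3], 50]
  grip_force: 40

```text
time: 0.65
tcp_pos: [380.8, 373.2, 231.1]
tool_rot: [180.0, 0.0, 34.2]
ft_force: [0.7, -1.0, -0.0]
finger_gap: 50.4
```

```bash
python3 plan.py 516.5 -7 140 34.4
```

```text
0.65 [380.8 373.2 231.1] [180.    0.   34.2] 50.39651546071761 [ 0.7 -1.  -0. ]
shift [-101.4  390.8   91.2] turn [ 0.   0.  -0.2]
```

Request:
play_rows:
  moves:
    - [[-12, 45, 0], [0, 0, 0], 50]
    - [[-24, 90, 0], [0, 0, 0], 50]
    - [[-36, 135, 0], [0, 0, 0], 50]
    - [[-48, 180, 10], [0, 0, 0], 50]
    - [[-60, 225, 20], [0, 0, 0], 50]

```text
time: 1.15
tcp_pos: [458.6, 154.1, 211.4]
tool_rot: [-180.0, -0.1, 34.4]
ft_force: [0.2, -0.3, -0.9]
finger_gap: 50.0
```

Request:
play_rows:
  moves:
    - [[-10, 40, 15], [0, 0, 0], 50]
    - [[-20, 80, 30], [0, 0, 0], 50]
    - [[-30, 120, 45], [0, 0, 0], 50]
    - [[-41, 165, 60], [0, 0, 0], 50]
    - [[-41, 165, 60], [0, 0, 0], 50]

```text
time: 1.65
tcp_pos: [517.6, -10.8, 149.9]
tool_rot: [179.9, 0.2, 33.9]
ft_force: [-0.3, -0.3, -0.6]
finger_gap: 49.9
```

```bash
python3 plan.py 516.5 -7 140 34.4; python3 - <<'E'
from workcell import vision,robot
import cv2,pickle
s=robot.get_state(); D={}
for n in ("wrist","top"):
    D[n]=vision.snapshot(n); cv2.imwrite(f"pics/{n}1.png",D[n]["frame"])
pickle.dump((s,D),open("d1.pkl","wb"))
E
```

```text
1.65 [517.6 -10.8 149.9] [179.9   0.2  33.9] 49.887424429425174 [-0.3 -0.3 -0.6]
shift [ 1.2 -3.8  9.9] turn [ 0.1  0.2 -0.5]
```

View pics/wrist1.png

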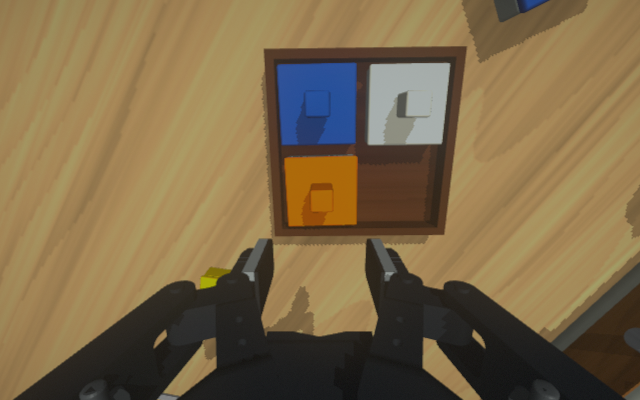

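The wrist view shows the orange knob centred at about (322,200). That puts it at tool (0.8,-3.6), which agrees with the top-camera estimate (1.2,-3.8). The grasp is clear, so I descend with a 50 mm opening.

Request:
play_rows:
  moves:
    - [[1, -4, 30], [0, 0, -0.3], 50]
    - [[1, -4, 60], [0, 0, -0.3], 50]
    - [[1, -4, 90], [0, 0, -0.3], 50]
    - [[1, -4, 107], [0, 0, -0.3], 50]
    - [[1, -4, 112], [0, 0, -0.3], 50]

```text
time: 2.25
tcp_pos: [514.8, 2.3, 37.9]
tool_rot: [-179.9, 0.1, 34.9]
ft_force: [-0.5, 0.0, -0.6]
finger_gap: 49.8
```

Request:
play_rows:
  moves:
    - [[0, 0, 0], [0, 0, 0], 50]
    - [[0, 0, 0], [0, 0, 0], 50]

```text
time: 2.45
tcp_pos: [516.9, 1.1, 40.3]
tool_rot: [180.0, -0.1, 34.8]
ft_force: [0.3, -0.5, -0.1]
finger_gap: 50.2
```

```bash
python3 plan.py 516.5 -7 37 34.4; python3 - <<'E'
from workcell import vision,robot
import cv2,pickle
for n in ("wrist","side"):
    f=vision.snapshot(n)["frame"]
    if n=="side": f=cv2.resize(f[140:290,220:410],None,fx=4,fy=4,interpolation=cv2.INTER_CUBIC)[:600,:]
    cv2.imwrite(f"pics/{n}2.png",f)
E
```

```text
2.45 [516.9   1.1  40.3] [180.   -0.1  34.8] 50.24043078878806 [ 0.3 -0.5 -0.1]
shift [-5.   6.4  3.3] turn [ 0.  -0.1  0.4]
```

View pics/wrist2.png

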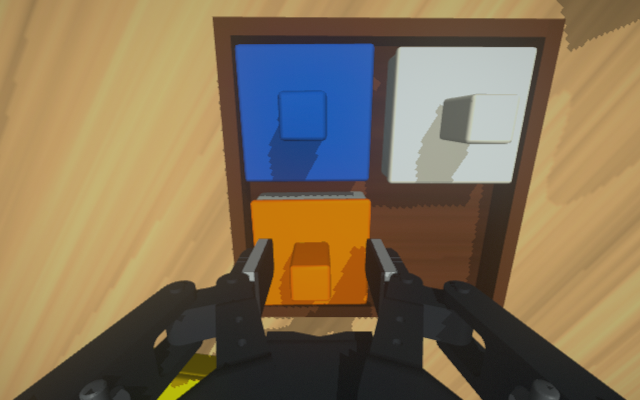

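View pics/side2.png

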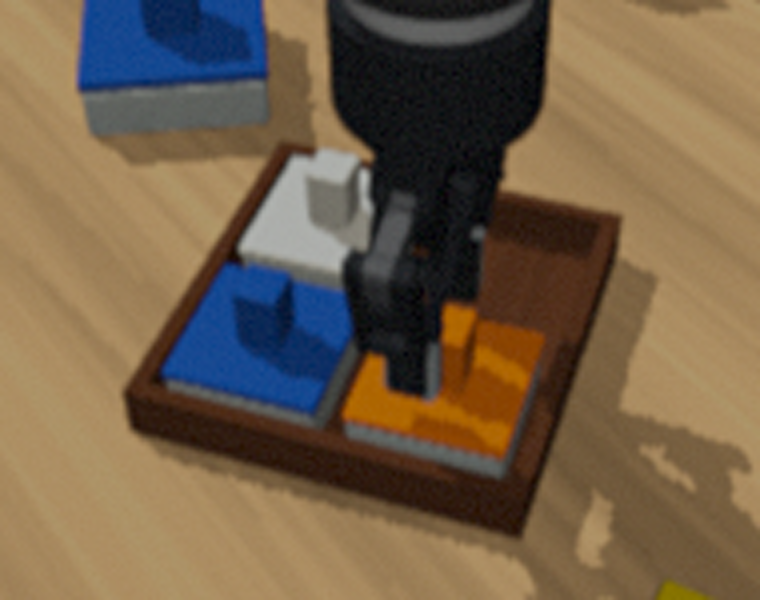

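Request:
play_rows:
  moves:
    - [[-2, 3, 1], [0, 0, 0], 50]
    - [[-4.5, 6.5, 2.5], [0, 0, 0.3], 50]
    - [[-4.5, 6.5, 2.5], [0, 0, 0.3], 50]
    - [[-4.5, 6.5, 2.5], [0, 0, 0.3], 35]
    - [[-4.5, 6.5, 2.5], [0, 0, 0.3], 28]

```text
time: 3.05
tcp_pos: [516.2, -7.6, 36.8]
tool_rot: [-180.0, -0.0, 34.4]
ft_force: [0.2, 0.5, -0.0]
finger_gap: 27.8
```

Request:
play_rows:
  moves:
    - [[0, 0, 0], [0, 0, 0], 15]
    - [[0, 0, 0], [0, 0, 0], 15]
    - [[0, 0, 0], [0, 0, 0], 15]
    - [[0, 0, 0], [0, 0, 0], 15]

```text
time: 3.45
tcp_pos: [516.4, -7.4, 36.9]
tool_rot: [180.0, -0.0, 34.4]
ft_force: [-0.5, 0.5, 2.3]
finger_gap: 19.0
```

```bash
python3 plan.py 580.5 37 37 34.4; python3 - <<'E'
from workcell import vision,robot
import cv2,pickle
for n in ("wrist",):
    f=vision.snapshot(n)["frame"]
    cv2.imwrite(f"pics/{n}3.png",f)
E
```

```text
3.45 [516.4  -7.4  36.9] [180.   -0.   34.4] 18.98486612656861 [-0.5  0.5  2.3]
shift [78.  -0.4 -0. ] turn [ 0. -0.  0.]
```

View pics/wrist3.png

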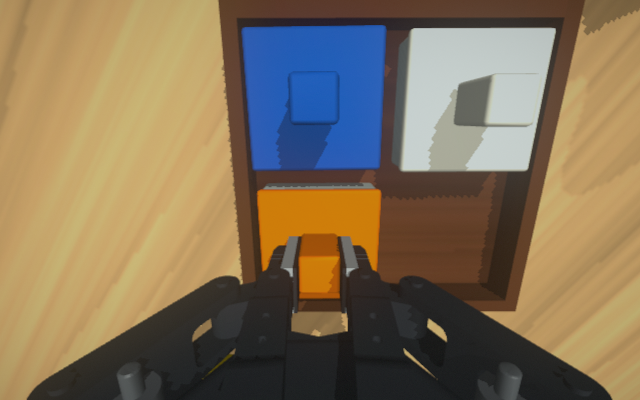

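The orange knob is gripped (gap 19 mm). Now I slide it 77 mm along tool x.

Request:
play_rows:
  moves:
    - [[6, 0, 0], [0, 0, 0], 15]
    - [[14, 0, 0], [0, 0, 0], 15]
    - [[22, 0, 0], [0, 0, 0], 15]
    - [[30, 0, 0], [0, 0, 0], 15]
    - [[38, 0, 0], [0, 0, 0], 15]

```text
time: 4.0
tcp_pos: [547.1, 13.2, 37.0]
tool_rot: [-180.0, 0.1, 34.4]
ft_force: [-3.2, -2.3, 7.0]
finger_gap: 19.4
```

Request:
play_rows:
  moves:
    - [[9, 0, 0], [0, 0, 0], 15]
    - [[18, 0, 0], [0, 0, 0], 15]
    - [[27, 0, 0], [0, 0, 0], 15]
    - [[34, 0, 0], [0, 0, 0], 15]
    - [[39, 0, 0], [0, 0, 0], 15]

```text
time: 4.5
tcp_pos: [579.5, 35.4, 37.0]
tool_rot: [-180.0, 0.1, 34.4]
ft_force: [-3.3, -2.6, 7.6]
finger_gap: 19.4
```

Request:
play_rows:
  moves:
    - [[0, 0, 0], [0, 0, 0], 15]
    - [[0, 0, 0], [0, 0, 0], 15]

```text
time: 4.7
tcp_pos: [580.3, 36.1, 37.0]
tool_rot: [180.0, -0.1, 34.4]
ft_force: [0.8, 1.2, 2.6]
finger_gap: 19.1
```

```bash
python3 plan.py 580.2 35.8 37 34.4; python3 - <<'E'
from workcell import vision,robot
import cv2,pickle
s=robot.get_state();D={}
for n in ("wrist","top"):
    D[n]=vision.snapshot(n); f=D[n]["frame"]
    if n=="top": f=cv2.resize(f[145:285,240:395],None,fx=4,fy=4,interpolation=cv2.INTER_CUBIC)
    cv2.imwrite(f"pics/{n}4.png",f)
E
```

```text
4.7 [580.3  36.1  37. ] [180.   -0.1  34.4] 19.063617856711744 [0.8 1.2 2.6]
shift [-0.2  0.2 -0. ] turn [ 0.  -0.1  0. ]
```

View pics/wrist4.png

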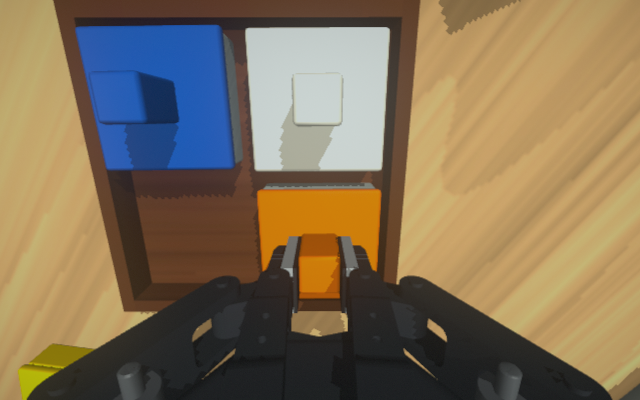

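View pics/top4.png

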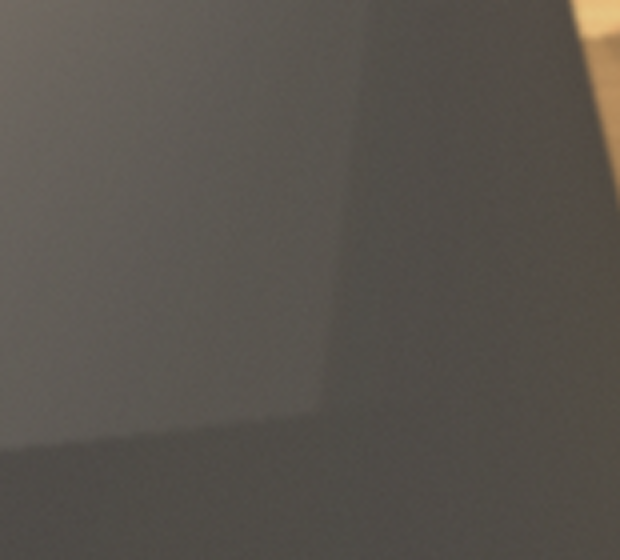

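The wrist view shows orange gripped at (319,265), lined up under white, and the blue side has emptied below. The top view is blocked by the arm. Now I release, rise and move to blue.

Request:
play_rows:
  moves:
    - [[0, 0, 0], [0, 0, 0], 50]
    - [[0, 0, 0], [0, 0, 0], 50]
    - [[0, 0, 0], [0, 0, 0], 50]
    - [[0, 0, -20], [0, 0, 0], 50]
    - [[0, 0, -60], [0, 0, 0], 50]

```text
time: 5.3
tcp_pos: [576.9, 35.7, 94.6]
tool_rot: [-179.8, 0.4, 34.4]
ft_force: [0.2, -0.3, -0.1]
finger_gap: 50.0
```

Request:
play_rows:
  moves:
    - [[-20, -20, -15], [0, 0, 0], 50]
    - [[-45, -45, -15], [0, 0, 0], 50]
    - [[-68, -68, -15], [0, 0, 0], 50]
    - [[-79, -79, -15], [0, 0, 0], 50]
    - [[-79, -79, -15], [0, 0, 0], 50]

```text
time: 5.8
tcp_pos: [467.1, 56.8, 111.5]
tool_rot: [-179.9, 0.1, 34.5]
ft_force: [0.2, 0.2, 1.3]
finger_gap: 49.9
```

Request:
play_rows:
  moves:
    - [[0, 0, 0], [0, 0, 0], 50]
    - [[0, 0, 0], [0, 0, 0], 50]

```text
time: 6.0
tcp_pos: [471.1, 56.3, 112.0]
tool_rot: [180.0, -0.1, 34.4]
ft_force: [-0.1, 0.2, 0.5]
finger_gap: 50.1
```

```bash
python3 plan.py 470.8 56.5 37 34.4; python3 - <<'E'
from workcell import vision,robot
import cv2,pickle
s=robot.get_state();D={}
for n in ("wrist","side"):
    D[n]=vision.snapshot(n); f=D[n]["frame"]
    if n=="side": f=cv2.resize(f[140:290,220:410],None,fx=4,fy=4,interpolation=cv2.INTER_CUBIC)[:600,:]
    cv2.imwrite(f"pics/{n}5.png",f)
E
```

```text
6.0 [471.1  56.3 112. ] [180.   -0.1  34.4] 50.10621704204765 [-0.1  0.2  0.5]
shift [-0.2 -0.4 75. ] turn [ 0.  -0.1 -0. ]
```

View pics/wrist5.png

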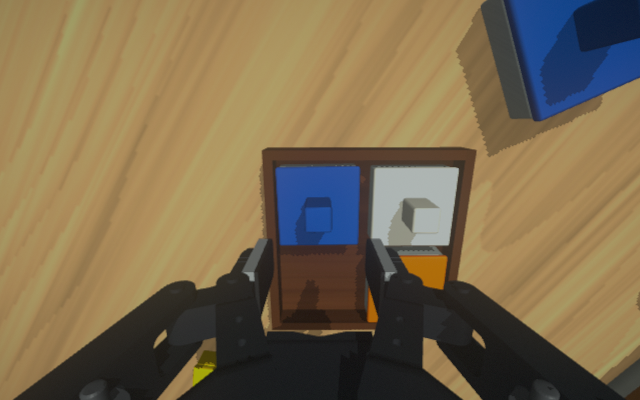

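View pics/side5.png

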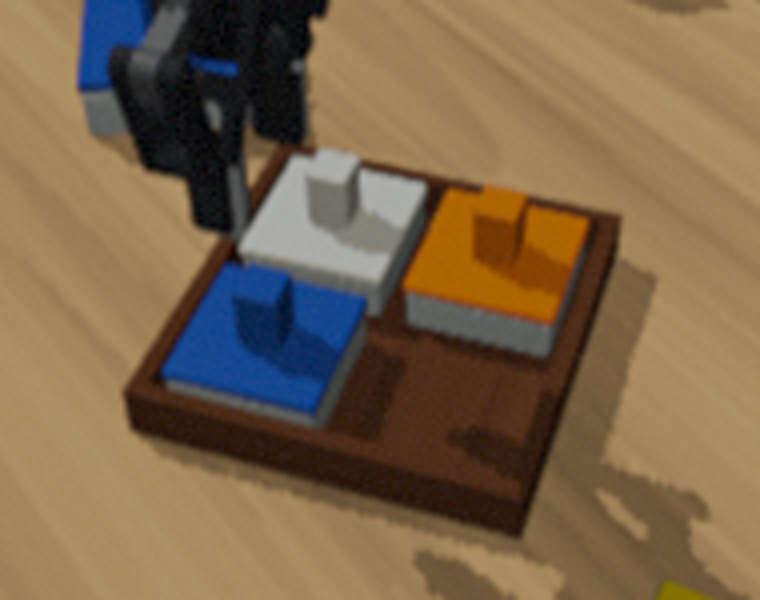

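Orange sits square in its corner. The blue knob is at wrist pixel (318,217), within about 2 mm of being under the tool. I descend and grip.

Request:
play_rows:
  moves:
    - [[-0.5, -1, 25], [0, 0, 0], 50]
    - [[-0.5, -1, 50], [0, 0, 0], 50]
    - [[-0.5, -1, 68], [0, 0, 0], 50]
    - [[-0.5, -1, 75], [0, 0, 0], 50]
    - [[-0.5, -1, 75], [0, 0, 0], 50]

```text
time: 6.6
tcp_pos: [468.7, 56.6, 36.0]
tool_rot: [-180.0, 0.1, 34.4]
ft_force: [0.3, 0.8, 0.4]
finger_gap: 50.1
```

Request:
play_rows:
  moves:
    - [[0, 0, 0], [0, 0, 0], 35]
    - [[0, 0, 0], [0, 0, 0], 26]
    - [[0, 0, 0], [0, 0, 0], 15]
    - [[0, 0, 0], [0, 0, 0], 15]
    - [[0, 0, 0], [0, 0, 0], 15]

```text
time: 7.1
tcp_pos: [469.8, 57.2, 37.7]
tool_rot: [180.0, -0.1, 34.4]
ft_force: [0.4, 0.4, 7.1]
finger_gap: 19.4
```

```bash
python3 plan.py 515.8 -8.2 37 34.4; python3 - <<'E'
from workcell import vision,robot
import cv2,pickle
cv2.imwrite("pics/wrist6.png",vision.snapshot("wrist")["frame"])
E
```

```text
7.1 [469.8  57.2  37.7] [180.   -0.1  34.4] 19.35611984870574 [0.4 0.4 7.1]
shift [ 1.  80.   0.8] turn [ 0.  -0.1  0. ]
```

View pics/wrist6.png

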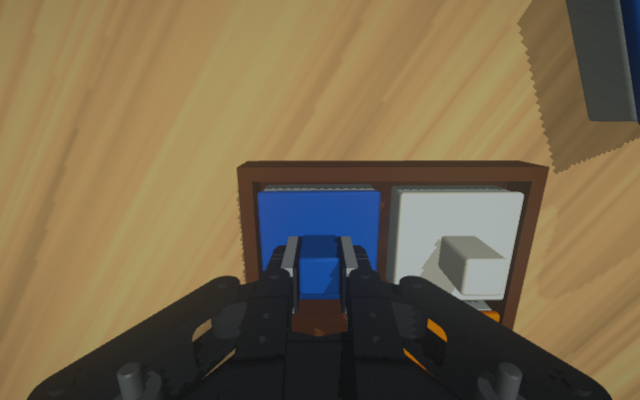

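The blue knob is gripped (gap 19.4 mm). Now I slide it 78 mm along tool y.

Request:
play_rows:
  moves:
    - [[0, 6, 0], [0, 0, 0], 15]
    - [[0, 14, 0], [0, 0, 0], 15]
    - [[0.5, 22, 0], [0, 0, 0], 15]
    - [[0.5, 30, 0], [0, 0, 0], 15]
    - [[0.5, 38, 0], [0, 0, 0], 15]

```text
time: 7.65
tcp_pos: [491.4, 27.0, 37.7]
tool_rot: [-179.9, -0.1, 34.5]
ft_force: [-2.9, 3.3, 8.4]
finger_gap: 19.1
```

Request:
play_rows:
  moves:
    - [[0, 9, 0], [0, 0, 0], 15]
    - [[0, 18, 0], [0, 0, 0], 15]
    - [[0, 27, 0], [0, 0, 0], 15]
    - [[0.5, 35, 0], [0, 0, 0], 15]
    - [[0.5, 40.5, 0], [0, 0, 0], 15]

```text
time: 8.15
tcp_pos: [514.8, -6.5, 37.8]
tool_rot: [-180.0, -0.1, 34.4]
ft_force: [-1.6, 3.2, 9.4]
finger_gap: 19.0
```

Request:
play_rows:
  moves:
    - [[0, 0, 0], [0, 0, 0], 15]
    - [[0, 0, 0], [0, 0, 0], 15]
    - [[0, 0, 0], [0, 0, 0], 15]

```text
time: 8.45
tcp_pos: [515.4, -7.4, 37.8]
tool_rot: [179.9, -0.1, 34.4]
ft_force: [0.9, -1.0, 5.3]
finger_gap: 19.3
```

```bash
python3 plan.py 515.8 -8.2 37 34.4; python3 - <<'E'
from workcell import vision,robot
import cv2,pickle
cv2.imwrite("pics/wrist7.png",vision.snapshot("wrist")["frame"])
E
```

```text
8.45 [515.4  -7.4  37.8] [179.9  -0.1  34.4] 19.310105877465933 [ 0.9 -1.   5.3]
shift [-0.1  0.9  0.8] turn [ 0.1 -0.1 -0. ]
```

View pics/wrist7.png

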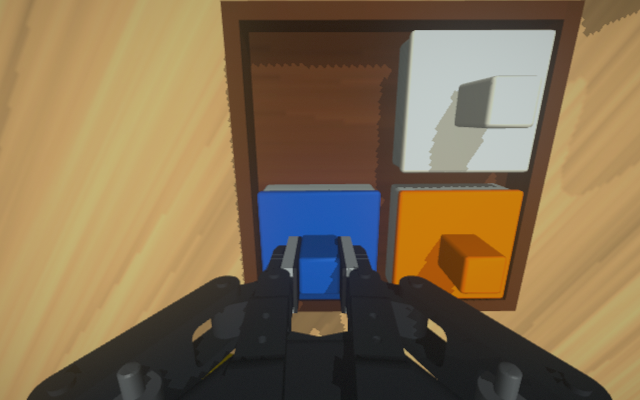

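Blue at (319,265) is in the corner that orange left, level with orange at (460,245). I release, rise and move away so the cameras get a clear view.

Request:
play_rows:
  moves:
    - [[0, 0, 0], [0, 0, 0], 50]
    - [[0, 0, 0], [0, 0, 0], 50]
    - [[0, 0, 0], [0, 0, 0], 50]
    - [[0, 0, -20], [0, 0, 0], 50]
    - [[0, 0, -60], [0, 0, 0], 50]

```text
time: 9.0
tcp_pos: [511.7, -7.2, 95.1]
tool_rot: [-179.9, 0.3, 34.4]
ft_force: [1.3, 0.8, 1.1]
finger_gap: 49.7
```

Request:
play_rows:
  moves:
    - [[0, 0, -40], [0, 0, 0], 50]
    - [[0, 0, -80], [0, 0, 0], 50]
    - [[0, 0, -110], [0, 0, 0], 50]
    - [[20, -40, -110], [0, 0, 0], 50]
    - [[40, -80, -110], [0, 0, 0], 50]

```text
time: 9.5
tcp_pos: [502.4, 81.5, 208.1]
tool_rot: [180.0, -0.2, 34.2]
ft_force: [1.1, 2.0, -0.5]
finger_gap: 49.8
```

Request:
play_rows:
  moves:
    - [[20, -45, 0], [0, 0, 0], 50]
    - [[40, -90, 0], [0, 0, 0], 50]
    - [[60, -135, 0], [0, 0, 0], 50]
    - [[75, -175, 0], [0, 0, 0], 50]
    - [[75, -215, 0], [0, 0, 0], 50]

```text
time: 10.0
tcp_pos: [442.0, 303.9, 206.7]
tool_rot: [180.0, -0.1, 34.5]
ft_force: [0.2, -0.2, -0.4]
finger_gap: 49.8
```

Request:
play_rows:
  moves:
    - [[-10, -45, 0], [0, 0, 0], 50]
    - [[-20, -80, 0], [0, 0, 0], 50]
    - [[-20, -80, 0], [0, 0, 0], 50]
    - [[-20, -80, 0], [0, 0, 0], 50]

```text
time: 10.4
tcp_pos: [379.8, 356.2, 206.6]
tool_rot: [180.0, 0.0, 34.5]
ft_force: [0.5, -1.0, -0.1]
finger_gap: 49.8
```

```bash
python3 plan.py 515.8 -8.2 37 34.4; python3 - <<'E'
from workcell import vision,robot
import cv2,pickle
D={}
for n,r in (("top",(145,285,240,395)),("side",(165,285,240,390))):
    D[n]=vision.snapshot(n); f=D[n]["frame"][r[0]:r[1],r[2]:r[3]]
    cv2.imwrite(f"pics/{n}8.png",cv2.resize(f,None,fx=4,fy=4,interpolation=cv2.INTER_CUBIC))
pickle.dump(D,open("d8.pkl","wb"))
E
```

```text
10.4 [379.8 356.2 206.6] [180.    0.   34.5] 49.82337468864666 [ 0.5 -1.  -0.1]
shift [-94.5 377.2 169.7] turn [0.  0.  0.1]
```

View pics/top8.png

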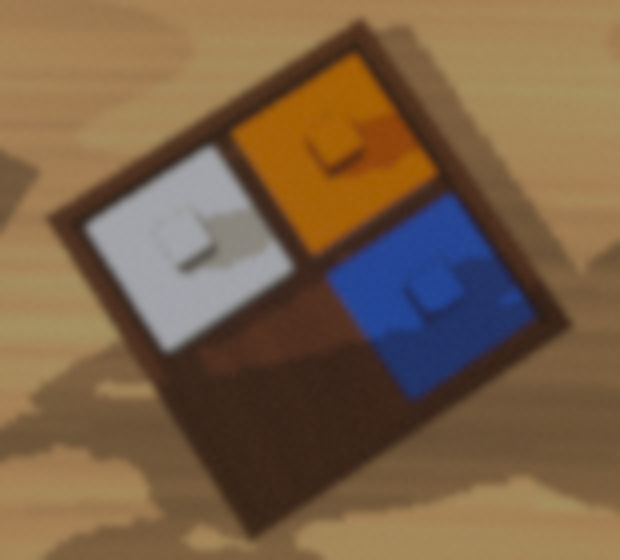

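View pics/side8.png

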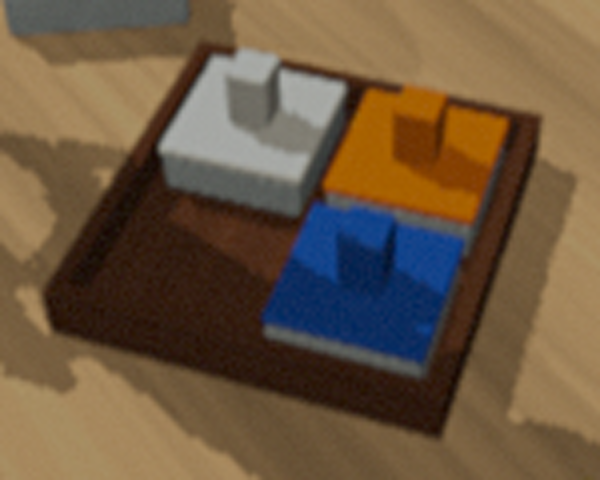

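The top crop shows orange at (335,145), blue at (432,290) and white at (187,240), all square and on the tray floor. I'll do one numeric check and then hand in.

```bash
python3 - <<'E'
import pickle; from h import *
D=pickle.load(open("d8.pkl","rb")); T=D["top"]
np.set_printoptions(precision=1,suppress=True)
c=np.array([526,46]); a=np.radians(34.4); e1=np.array([np.cos(a),np.sin(a)]); e2=np.array([-e1[1],e1[0]])
for k,p in {'orange':[(231,128),(317,256),(441,176),(359,53)],'blue':[(328,270),(413,398),(537,317),(450,193)],'white':[(85,228),(168,353),(295,270),(213,146)]}.items():
    Y=onz(T,un(p,(240,145)),32.)[:,:2]; d=Y.mean(0)-c; e=Y-np.roll(Y,1,axis=0)
    print(k,'tray xy',d@e2,-d@e1,'yaw err',(np.degrees(np.arctan2(e[:,1],e[:,0]))%90).mean()-34.4)
from workcell import job
print(job.hand_in())
E
```

```text
orange tray xy -39.07672878575255 -37.5575654995131 yaw err -0.5776896756846241
blue tray xy -39.105563540473746 39.1525173099922 yaw err -0.06859946233543468
white tray xy 39.61855748054091 -36.776521246622 yaw err 0.39947435440023327
the job is handed in; nothing more can be done
None
```

I gripped the orange caddy by its knob and slid it flat into the empty corner. I then slid the blue caddy into the corner orange had left. After that I let go, moved the arm clear and handed in at about 10.5 s. No verdict comes back from handing in.

My last check, measured from the top camera, in the tray frame:

| Caddy | Position (mm) | Place centre (mm) | Yaw error |
|---|---|---|---|
| orange | (-39.1, -37.6) | (-39, -39) | -0.6° |
| blue | (-39.1, 39.2) | (-39, 39) | -0.1° |
| white | (39.6, -36.8) | (39, -39) | 0.4° |

White's corners read the same pixels as at the start, so it did not visibly move. In the top and side views all three caddies sit down on the tray floor. One in-between check was lost: the top view after the orange slide was blocked by the arm, so I used the wrist and side views for that step. No check failed or disagreed by more than about 2 mm. My first reach came down about 8 mm off because I measured before the arm had settled, and I corrected it before gripping.

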